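# Proof-pull a brass eye on a sprung gauge

## Robot

A 6-joint arm with a two-finger parallel gripper is mounted at the origin on the work surface. World frame = base frame: x ahead of the robot, y to its left, z up, the work surface at z = 0. Lengths are in m, angles in rad, forces in N, time in s.
With the tool pointing down it reaches from about 0.3 to 0.75 m from the base axis. Payload 8.5 kg.
Tool frame: the origin (TCP) lies midway between the tips of the shut fingers; the grasp point (between the pads) lies 19 mm behind it; z points along the fingers, y is the line along which they close (so a half turn about z gives the same grasp; the last joint's range is limited). The gripper opens to 88 mm and grips with 3 to 60 N. Pads are 18 mm wide; open, the fingers measure 123 mm over their backs; the gripper's body (75 mm by 187 mm) begins 45 mm behind the grasp point.
Start: joints at [-1.472, 0.381, 1.297, -0, 1.464, -0.215], TCP at [0.17, -0.523, 0.219] pointing down, gripper open.
Joint ranges: [-3.11, 3.11], [-0.89, 2.33], [0.22, 2.48], [-1.42, 4.56], [0.17, 2.85], [-2.88, 2.88]. Speed limits (rad/s): [2.39, 2.39, 3.14, 3.14, 3.14, 3.14].

## Interface

Orientations are given as [roll, pitch, yaw] about the fixed x, y, z axes, in that order (R = Rz(yaw) Ry(pitch) Rx(roll)).
In Python, from station import * gives the robot as it stands.
- The arm moves only by the tool servo_tool, never from a script. Its argument "deltas" is text: rows parted by semicolons, each of 4 numbers parted by spaces: the shift along the tool's x, y, z in cm, then the turn about the tool's z in degrees. In form: tx ty tz roll; .... A call has 1 to 8 rows; each row shifts and turns the commanded pose from where the row before left it, along the tool's axes as they then stand; what a row does not reach is not made up. A row lasts 1/10 s, in which the tool goes at most 50 mm and 8.59 degrees, less where a joint would pass 70% of its speed; a pose out of reach is approached as far as the arm can. A call with a gripper value outside its range is refused whole. "grip" is the finger opening in cm, from 0 to 8.81, set as the call begins (left out, the last holds). The fingers move at their own pace and stop on an object; "squeeze" is the grip in N (left out, the last holds). Time passes only in rows, so rows that do not move let the fingers close. It gives the time, the measured TCP pose, the force, the opening and the grip force at its end, in the units of the state.
- observe(): the state, without advancing time (a new reading comes with each control period).
- get_image(name): name is "scene" or "top" or "wrist"; returns a dict with "img" (384x512x3 uint8, red, green, blue), "fovy" (degrees; the focal length in pixels is half the picture's height over the tangent of half this angle, whatever the lens; pixels are square), "cx", "cy" (the principal point, pixels), "k1" (the pictures are not rectified: a ray, as slopes to the right and down, at radius r is drawn at 1 + k1 r^2 times it, then the intrinsics apply), "R" (3x3) and "t" (3): a world point X has camera coordinates R X + t; the wrist camera has in their place "T_tool_cam" (4x4, takes a point from camera to tool coordinates, whose origin is the TCP and whose axes are the flange's). Camera axes: x right, y down, z forward; pixel columns grow to the right and rows downward; lengths in m; the calibration is good to about 2 mm. A picture is of the moment at which its call begins: read the wrist's pose just before it. There is no depth.
- finish_job(): hands the job in; it is judged then, once.
The state is a dict: "t": time; "qpos": joint angles; "joint_velocities": joint speeds; "joint_efforts": joint torques, N m; "eef_pos": TCP position; "eef_rot": TCP orientation; "force": force on the tool from outside, world axes, zero at the start; "ft_torque": the same for the moment, N m; "width": opening from 0.0 (shut) to 1.0 (fully open); "gripper_force": force on a finger pad.
Only numpy, scipy, OpenCV 4.12 (cv2) and the standard library are available. Lean on these libraries where they do the work, as an engineer would, in place of code of your own. Each camera call takes 0.05 s, during which the arm holds its last target. There are 200 camera calls.

## Task

Take the red-handled steel rod from the tool rack, put it down through the brass eye of the sprung pull gauge and with it draw the gauge out until the red drag pointer is level with the green clip; hold it there for a second. Ease the slide back home without letting it snap, so that the drag pointer is left at the clip, and hang the rod upright in the rack slot it came from. Leave the clip and everything else on the bench where it is.

Things in the scene. Friction and masses are not known exactly. Their poses are not given: they have to be found in the camera images.
- gauge: Green spring pull gauge fixed to the bench: housing 170 x 80 mm, 70 mm high, on a steel foot 210 x 100 mm. Origin under its centre, z up; its slide is drawn out along the gauge's own -x. In the slot on top a white tab on the slide pushes the red drag pointer along; the pointer stays where it was pushed. They stand 85 mm above the bench.
- gauge_slide (a joint): How far the slide is pulled out (m): 0 is fully home, at most 0.09. A spring pulls it home: about 3 N at 0, rising by 1.1 N per 10 mm.
- eye (a point): Middle of the brass eye, on its upper face, 58 mm above the bench. Vertical hole 13 mm across, in a ring 29 mm across, 6 mm thick. The eye ends a brass link that swivels about an upright pin, 45 mm from the eye, at the front end of the slide's bar (no higher than 62 mm); pulled, it lines up. With the slide home the pin is 125 mm in front (-x) of the gauge's origin.
- drag_tip (a point): Red drag pointer, 6 mm thick and 50 mm wide, across the top of the gauge: middle of its thickness, at its +y end, on its top edge 84 mm above the bench. Axes as the gauge's. It moves along the gauge's x, stiffly, and starts near the home end.
- tab (a point): White tab on the slide, in the slot on top of the gauge: middle of its front face, which pushes the pointer's back face (then it is 3 mm behind the pointer's middle). Axes as the gauge's. Moves with gauge_slide; with the slide home it is just behind the pointer's home.
- clip_tip (a point): Green clip, 8 mm wide along the gauge's x, on the gauge's +y rail: middle of its width, at its edge next to the pointer, 84 mm above the bench. Axes as the gauge's. The pointer is level with it when both have the same x in the gauge's frame (4 mm either way). Set stiffly 30 to 60 mm out from the pointer's home.
- rod: The red-handled rod, 121 mm long, about 0.12 kg. Origin at the centre of the underside of its steel collar (26 mm across, 6 mm thick), z up. Above the collar a red square handle, 22 x 22 mm, 60 mm tall (6 to 66 mm above the origin), sides along the body's x and y; below it a steel shank 8 mm thick, 55 mm long, tapered at the tip.
- rod_tip (a point): Lower end of the rod's shank, 55 mm below the rod's origin.
- rack: Wooden tool rack fixed to the bench, 200 mm wide (y), 90 mm deep. Origin under its middle; front towards its -x. The shelf, top 100 mm above the bench, 8 mm thick, has slots at y = -60, 0, +60 mm, 13 mm wide, open at the front (x = -30 mm), ending at x = +8 mm; a tool hangs on its collar in each, at x = 0. Nothing else stands above the shelf. Which slot holds which tool varies.
- punch: Bystander in the rack: ball punch, dark wooden handle of the same shape as the rod's, brass collar.
- scraper: Bystander in the rack: flat scraper, blue handle of the same shape, brass collar.
- hammer: Bystander: hammer 240 mm long lying on the bench.
- jar: Bystander: amber glass jar, 60 mm across, 85 mm tall.
- mug: Bystander: white cup, 72 mm across, 85 mm tall.
- charcoal: Bystander: black soldering block, 90 x 60 x 30 mm.
- anvil_block: Bystander: steel bench block, 60 x 60 x 25 mm.
- ring_clamp: Bystander: wooden ring clamp, 120 x 26 mm, 26 mm tall, lying.
Things that resemble listed ones, but are neither listed nor needed, are in the scene too. Of the things like the rod, leave any that is orange; of the rest the larger one is meant.

How it is judged:
On the way, in this order (a step that is already met when the one before it is completed fails the run):
1. the rod's tip is through the brass eye, at least 12 mm below the eye's upper face (z of rod_tip in the frame of eye below -0.012 m and horizontal distance between rod_tip and eye below 0.014 m), for 0.1 s.
2. rod through the eye, the drag pointer is within 4 mm of the clip and the slide held out behind it (the tab within 14 mm of the clip's middle), for 0.7 s (all of step 1 and x of drag_tip in the frame of clip_tip between -0.004 and 0.004 m and x of tab in the frame of clip_tip below 0.014 m), for 0.7 s.
At the end, for the whole second after the job is handed in: The slide is home (within 3 mm), the drag pointer stands within 4 mm of the middle of the green clip, and the rod hangs upright (within 7 degrees) and at rest in its own rack slot, within 15 mm of where it started (x of drag_tip in the frame of clip_tip between -0.004 and 0.004 m and value of joint gauge_slide below 0.003 m and distance of rod from where it was at the start of the episode below 0.015 m and angle between rod's own z axis and vertical below 0.12 rad and linear speed of rod below 0.02 m/s); the robot touches nothing.
It fails at once if the slide snaps back (faster than 0.5 m/s) (velocity of joint gauge_slide below -0.5 m/s).
It fails at once if the green clip is shifted by more than 3 mm (distance of clip_tip from where it was at the start of the episode above 0.003 m).
It fails at once if another tool in the rack is shifted by more than 20 mm (distance of any of punch, scraper from where it was at the start of the episode above 0.02 m).
It fails at once if a bystander on the bench is shifted by more than 30 mm (distance of any of hammer, jar, mug, charcoal, anvil_block, ring_clamp from where it was at the start of the episode above 0.03 m).
It also fails if it takes over 64 s, if anything falls off the work surface, if the arm or the gripper's body presses on something with over 40 N, if the wrist force passes 120 N, or if a joint passes its speed limit or range.

## Working session

There is one attempt and no reset: what is moved stays moved. The work goes in short steps, Python scripts to look and compute and a tool call to move; the robot and the scene stay as the last step left them, time stands still between calls to the robot, and variables do not carry over. Pictures are saved under pics/ and viewed, at most 10 in all, crops included, and the job is handed in when it is done.

Besides the shell and the picture viewer there is one more tool, called after ">>>" by a JSON object that holds its "op" and its "data". servo_tool: Moves the arm, as the interface text tells. Its arguments: {"type":"object","properties":{"deltas":{"type":"string"},"grip":{"type":"number"},"squeeze":{"type":"number"}},"required":["deltas"]}

```bash
mkdir -p pics; ls; cat > h.py <<'E'
from station import *
import numpy as np, cv2
def cam(n):
    o=observe(); d=get_image(n)
    f=d["img"].shape[0]/2/np.tan(np.radians(d["fovy"])/2)
    d["K"]=np.array([[f,0,d["cx"]],[0,f,d["cy"]],[0,0,1]]); d["D"]=np.array([d["k1"],0,0,0.])
    if "T_tool_cam" in d:
        from scipy.spatial.transform import Rotation as Ro
        T=np.eye(4);T[:3,:3]=Ro.from_euler("xyz",o["eef_rot"]).as_matrix();T[:3,3]=o["eef_pos"]
        M=np.linalg.inv(T@np.array(d["T_tool_cam"]));d["R"]=M[:3,:3];d["t"]=M[:3,3]
    d["R"]=np.array(d["R"]);d["t"]=np.array(d["t"])
    return d
def ray(d,p):
    u=cv2.undistortPoints(np.array([[p]],float),d["K"],d["D"])[0,0]
    c=-d["R"].T@d["t"]; v=d["R"].T@np.array([u[0],u[1],1]); return c,v
def at(d,p,z):
    c,v=ray(d,p); return c+v*(z-c[2])/v[2]
def proj(d,X):
    return cv2.projectPoints(np.atleast_2d(np.array(X,float)),cv2.Rodrigues(d["R"])[0],d["t"],d["K"],d["D"])[0][:,0]
def tri(l):
    A=np.zeros((3,3));b=np.zeros(3)
    for d,p in l:
        c,v=ray(d,p);v=v/np.linalg.norm(v);P=np.eye(3)-np.outer(v,v);A+=P;b+=P@c
    return np.linalg.solve(A,b)
def save(d,n,crop=None,s=1):
    im=d["img"][...,::-1]
    if crop: x0,y0,x1,y1=crop; im=im[y0:y1,x0:x1]
    cv2.imwrite("pics/"+n,cv2.resize(im,None,fx=s,fy=s,interpolation=cv2.INTER_CUBIC))
E
python3 - <<'E'
from h import *
import pickle
o=observe();print(o)
a=cam("scene");b=cam("top");pickle.dump((a,b),open("ab.pkl","wb"))
save(a,"s0.png",None,1.5);save(b,"t0.png",None,1.5)
E
```

```text
pics
{'t': 0.0, 'qpos': array([-1.47232285e+00,  3.81208365e-01,  1.29824129e+00, -9.51372960e-06,
        1.46362520e+00, -2.15281560e-01]), 'joint_velocities': array([ 0.00029386,  0.00185002,  0.00017514,  0.00025698, -0.00130041,
        0.00071925]), 'joint_efforts': array([-9.41370672e-04, -4.37925982e+01, -2.24558043e+01,  7.11748330e-02,
        3.52837681e-02, -1.06218938e-04]), 'eef_pos': array([ 0.16972163, -0.52283239,  0.21803773]), 'eef_rot': array([-3.14014265e+00, -3.07391783e-04,  3.13755835e-01]), 'force': array([-0.01995338, -0.28405147,  0.28874054]), 'ft_torque': array([-0.00020774, -0.07319758, -0.00816589]), 'gripper_force': 0.0, 'width': 1.0036855665396816}
```

View pics/s0.png

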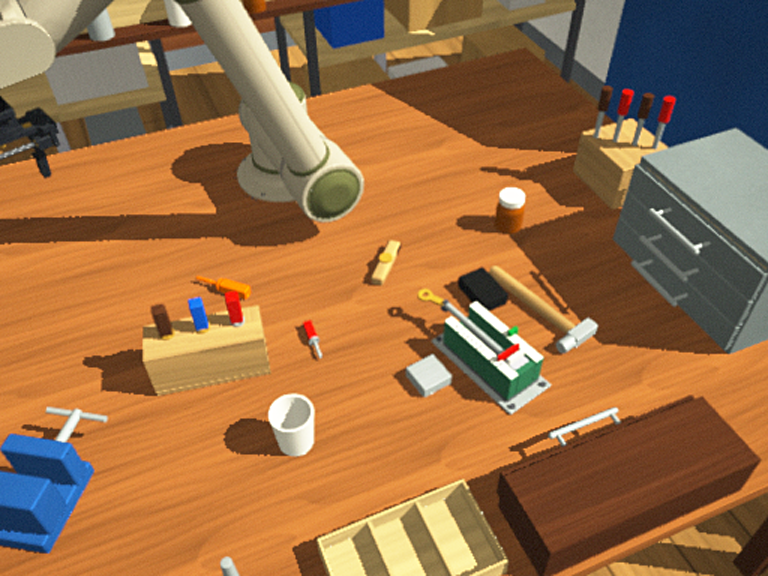

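View pics/t0.png

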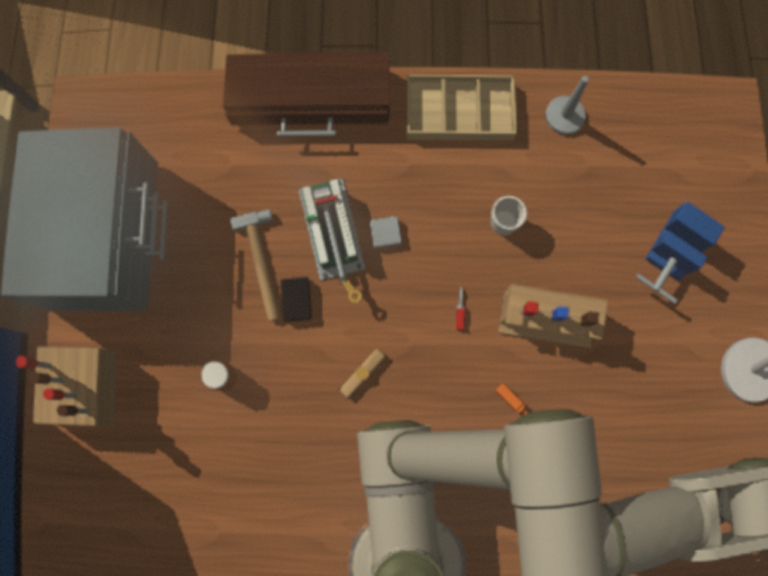

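Candidates for the rod, as pixels in the 1.5x pictures:
- Red in the rack: scene (234,308), top (530,308).
- Small red on the bench: scene (312,338), top (461,310).
- Orange on the bench: scene (235,288), top (510,398).
- Reds in the far block: scene (625,100) and (667,108).

I choose the red one in the rack and check it in a close crop.

```bash
python3 - <<'E'
from h import *
import pickle
a,b=pickle.load(open("ab.pkl","rb"))
def c(d,x0,y0):
    im=cv2.resize(d["img"][y0:y0+75,x0:x0+100,::-1],(400,300),interpolation=cv2.INTER_CUBIC)
    return im
cv2.imwrite("pics/c0.png",np.vstack([np.hstack([c(a,92,188),c(a,270,185)]),np.hstack([c(b,320,170),c(b,180,120)])]))
E
```

```text
(no output)
```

View pics/c0.png

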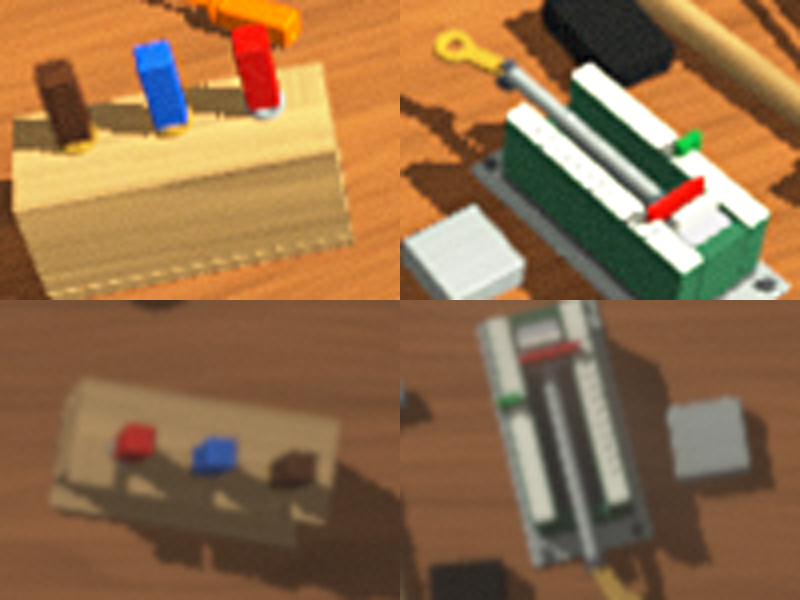

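The crop confirms the red-handled rod in the image-left (+y) slot of the rack, with the slot mouths facing the robot. The gauge's eye points towards the robot, the green clip is on its left rail, and the pointer is near home.

```bash
python3 - <<'E'
from h import *
import pickle
a,b=pickle.load(open("ab.pkl","rb"))
S1=lambda x,y:(92+x/4,188+y/4);S2=lambda x,y:(270+(x-400)/4,185+y/4)
T1=lambda x,y:(320+x/4,170+(y-300)/4);T2=lambda x,y:(180+(x-400)/4,120+(y-300)/4)
for n,p in dict(tl=T1(85,378),tr=T1(340,422),br=T1(325,525),bl=T1(50,505)).items(): print("rackT",n,at(b,p,.1).round(4))
for n,p in dict(far_l=S1(15,122),far_r=S1(322,65),near_r=S1(338,152),near_l=S1(18,210)).items(): print("rackS",n,at(a,p,.1).round(4))
print("rod top",tri([(a,S1(254,32)),(b,T1(138,437))]).round(4), at(a,S1(254,32),.172).round(4),at(b,T1(138,437),.172).round(4))
print("blue",at(a,S1(153,50),.172).round(4)); print("brown",at(a,S1(56,68),.172).round(4))
print("eye",tri([(a,S2(455,46)),(b,(353.5/1.5,291/1.5))]).round(4),at(a,S2(455,46),.056).round(4),at(b,(353.5/1.5,291/1.5),.056).round(4))
print("pin",at(a,S2(511,72),.06).round(4),at(b,T2(598,562),.06).round(4))
print("clip",at(a,S2(690,138),.087).round(4),at(b,T2(511,399),.087).round(4))
print("ptrL",at(a,S2(700,182),.084).round(4),at(b,T2(520,357),.084).round(4))
print("ptrR",at(a,S2(650,212),.084).round(4),at(b,T2(578,347),.084).round(4))
for n,p in dict(LA=T2(478,322),LB=T2(535,525),RB=T2(628,502)).items(): print("railT",n,at(b,p,.07).round(4))
for n,p in dict(L1=(578,65),L2=(768,213),R1=(510,105),R2=(690,268)).items(): print("railS",n,at(a,S2(*p),.07).round(4))
E
```

```text
rackT tl [ 0.5725 -0.2096  0.1   ]
rackT tr [ 0.5386 -0.4059  0.1   ]
rackT br [ 0.4598 -0.3909  0.1   ]
rackT bl [ 0.4758 -0.1809  0.1   ]
rackS far_l [ 0.4673 -0.3902  0.1   ]
rackS far_r [ 0.4993 -0.1938  0.1   ]
rackS near_r [ 0.5776 -0.206   0.1   ]
rackS near_l [ 0.5421 -0.4016  0.1   ]
rod top [ 0.518  -0.2353  0.1671] [ 0.5234 -0.2346  0.172 ] [ 0.5171 -0.2357  0.172 ]
blue [ 0.5132 -0.296   0.172 ]
brown [ 0.5041 -0.3539  0.172 ]
eye [0.5636 0.1103 0.063 ] [0.5571 0.1113 0.056 ] [0.5656 0.1128 0.056 ]
pin [0.5993 0.1344 0.06  ] [0.5917 0.1321 0.06  ]
clip [0.7223 0.2023 0.087 ] [0.7156 0.1997 0.087 ]
ptrL [0.7554 0.1906 0.084 ] [0.7503 0.1938 0.084 ]
ptrR [0.7641 0.1488 0.084 ] [0.7583 0.1484 0.084 ]
railT LA [0.7834 0.2295 0.07  ]
railT LB [0.6191 0.1807 0.07  ]
railT RB [0.6373 0.1086 0.07  ]
railS L1 [0.6204 0.1753 0.07  ]
railS L2 [0.7861 0.2247 0.07  ]
railS R1 [0.6348 0.1152 0.07  ]
railS R2 [0.8043 0.1562 0.07  ]
```

```bash
cat >> h.py <<'E'
def plan(p,yaw,n):
    """rows from the measured pose to p,yaw (tool down)"""
    o=observe(); q=o["eef_pos"].copy(); y=o["eef_rot"][2]; dy=(yaw-y+np.pi)%(2*np.pi)-np.pi
    st=(np.array(p)-q)/n; out=[]
    for i in range(n):
        c,s=np.cos(y),np.sin(y)
        out.append("%.2f %.2f %.2f %.1f"%(100*(c*st[0]+s*st[1]),100*(s*st[0]-c*st[1]),-100*st[2],-np.degrees(dy/n)))
        y+=dy/n
    for i in range(0,n,8): print("; ".join(out[i:i+8]))
E
python3 -c "
from h import *
plan([.49,-.235,.30],1.406,16)"
```

```text
2.46 -1.09 -0.51 -3.9; 2.53 -0.92 -0.51 -3.9; 2.59 -0.75 -0.51 -3.9; 2.63 -0.57 -0.51 -3.9; 2.66 -0.39 -0.51 -3.9; 2.68 -0.21 -0.51 -3.9; 2.69 -0.02 -0.51 -3.9; 2.69 0.16 -0.51 -3.9
2.67 0.34 -0.51 -3.9; 2.64 0.52 -0.51 -3.9; 2.60 0.70 -0.51 -3.9; 2.54 0.88 -0.51 -3.9; 2.48 1.05 -0.51 -3.9; 2.40 1.22 -0.51 -3.9; 2.31 1.38 -0.51 -3.9; 2.21 1.53 -0.51 -3.9
```

>>> {"op": "servo_tool", "data": {"deltas": "2.5 -1.1 -0.5 -3.9; 2.5 -0.9 -0.5 -3.9; 2.6 -0.8 -0.5 -3.9; 2.6 -0.6 -0.5 -3.9; 2.7 -0.4 -0.5 -3.9; 2.7 -0.2 -0.5 -3.9; 2.7 0 -0.5 -3.9; 2.7 0.2 -0.5 -3.9", "grip": 8.8}}

```text
t: 0.9
eef_pos: [0.3314, -0.3778, 0.2586]
eef_rot: [-3.141, -0.0, 0.861]
force: [-0.1, -0.3, 0.4]
width: 0.998
gripper_force: 0.0
```

>>> {"op": "servo_tool", "data": {"deltas": "2.7 0.3 -0.5 -3.9; 2.6 0.5 -0.5 -3.9; 2.6 0.7 -0.5 -3.9; 2.5 0.9 -0.5 -3.9; 2.5 1.1 -0.5 -3.9; 2.4 1.2 -0.5 -3.9; 2.3 1.4 -0.5 -3.9; 2.2 1.5 -0.5 -3.9"}}

```text
t: 1.7
eef_pos: [0.4915, -0.2346, 0.2985]
eef_rot: [-3.141, -0.0, 1.406]
force: [0.4, -0.1, -0.0]
width: 0.998
gripper_force: 0.0
```

>>> {"op": "servo_tool", "data": {"deltas": "0 0 0 0; 0 0 0 0; 0 0 0 0"}}

```text
t: 2.0
eef_pos: [0.4901, -0.2361, 0.2983]
eef_rot: [-3.141, -0.0, 1.401]
force: [1.1, -0.2, -0.3]
width: 1.001
gripper_force: 0.0
```

```bash
python3 - <<'E'
from h import *
import pickle
w=cam("wrist");pickle.dump(w,open("w1.pkl","wb"));save(w,"w1.png",None,1.5);print(np.array(w["T_tool_cam"]).round(3))
E
```

```text
[[ 0.001 -0.954 -0.301  0.078]
 [ 1.     0.001 -0.    -0.001]
 [ 0.001 -0.301  0.954 -0.167]
 [ 0.     0.     0.     1.   ]]
```

View pics/w1.png

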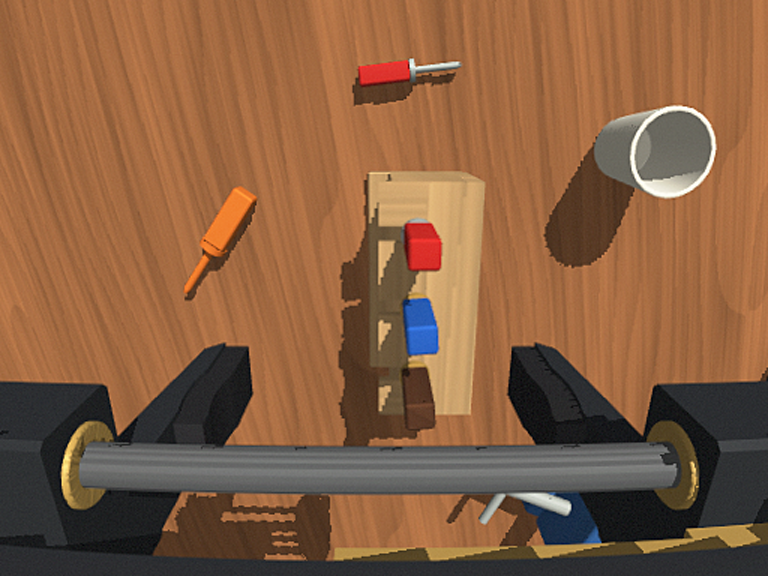

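The wrist view shows the rod's red top face at about (425,260) and the rack corners at (369,173), (485,182) and (471,414). The slots are open to the left, towards the robot.

```bash
python3 - <<'E'
from h import *
import pickle
w=pickle.load(open("w1.pkl","rb"))
h=lambda x,y:(x/1.5,y/1.5)
im=w["img"].astype(int);m=(im[...,0]>im[...,1]*2.5)&(im[...,0]>im[...,2]*2.5)&(im[...,0]>120)
ys,xs=np.nonzero(m[140:190,255:305]);ys+=140;xs+=255
v=im[ys,xs,0];t=v>210;print(len(v),np.percentile(v,[5,25,50,75,95]))
for thr in (200,215,225):
    k=v>thr
    if k.sum(): print(thr,k.sum(),(xs[k].mean()*1.5,ys[k].mean()*1.5),xs[k].min()*1.5,xs[k].max()*1.5,ys[k].min()*1.5,ys[k].max()*1.5)
for n,p,z in [("rod",(425,260),.166),("red1",(409,250),.166),("red2",(438,248),.166),("red3",(441,270),.166),("red4",(412,272),.166),("blue",(424,341),.166),("brown",(420,418),.166),("TL",(369,173),.1),("TR",(485,182),.1),("BR",(471,414),.1)]: print(n,at(w,h(*p),z).round(4))
E
```

```text
655 [157.7 198.  216.  220.  233. ]
200 440 (np.float64(425.1238636363637), np.float64(250.58522727272728)) 409.5 439.5 225.0 267.0
215 333 (np.float64(425.20720720720726), np.float64(251.16216216216216)) 411.0 439.5 238.5 267.0
225 57 (np.float64(425.0263157894737), np.float64(240.07894736842104)) 411.0 439.5 238.5 241.5
rod [ 0.517 -0.243  0.166]
red1 [ 0.5078 -0.2348  0.166 ]
red2 [ 0.5263 -0.2365  0.166 ]
red3 [ 0.5263 -0.2514  0.166 ]
red4 [ 0.5076 -0.2496  0.166 ]
blue [ 0.5084 -0.2992  0.166 ]
brown [ 0.4972 -0.3589  0.166 ]
TL [ 0.4887 -0.1881  0.1   ]
TR [ 0.5734 -0.209   0.1   ]
BR [ 0.5408 -0.4068  0.1   ]
```

```bash
python3 -c "
from h import *
plan([.517,-.2385,.114],1.408,8)"
```

```text
0.03 0.34 2.30 -0.1; 0.03 0.34 2.30 -0.1; 0.03 0.34 2.30 -0.1; 0.03 0.34 2.30 -0.1; 0.03 0.34 2.30 -0.1; 0.03 0.34 2.30 -0.1; 0.03 0.34 2.30 -0.1; 0.03 0.34 2.30 -0.1
```

>>> {"op": "servo_tool", "data": {"deltas": "0.1 0.9 1.0 -0.4; 0.1 0.9 2.0 0; 0 0.9 2.0 0; 0 0 2.2 0; 0 0 3.0 0; 0 0 3.0 0; 0 0 3.0 0; 0 0 2.2 0"}}

```text
t: 2.85
eef_pos: [0.5171, -0.2379, 0.1119]
eef_rot: [-3.139, -0.001, 1.409]
force: [-0.2, -0.2, -0.5]
width: 0.998
gripper_force: 0.0
```

>>> {"op": "servo_tool", "data": {"deltas": "0 0 0 0; 0 0 0 0; 0 0 0 0"}}

```text
t: 3.15
eef_pos: [0.5183, -0.2385, 0.1158]
eef_rot: [3.14, 0.001, 1.41]
force: [0.2, 0.4, 1.1]
width: 0.995
gripper_force: 0.0
```

```bash
python3 - <<'E'
from h import *
w=cam("wrist");save(w,"w2.png",None,1.5);a=cam("scene")
print(observe()["eef_pos"],[proj(w,[.517,-.2385,z]).round(0)*1.5 for z in(.166,.12)])
cv2.imwrite("pics/w2.png",np.hstack([cv2.resize(w["img"][...,::-1],(400,300)),cv2.resize(a["img"][180:270,80:200,::-1],(400,300))]))
E
```

```text
[ 0.51821957 -0.23830383  0.11579692] [array([[379.5, 421.5]]), array([[379.5, 349.5]])]
```

View pics/w2.png

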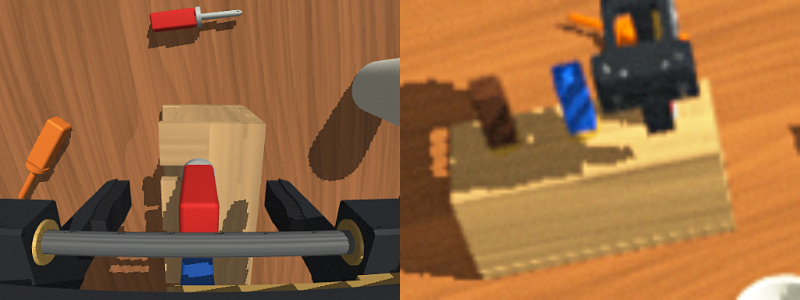

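The handle is centred between the fingers: fingers at x≈110 and 287, handle at 199, in the half-size picture. I'll close the gripper.

>>> {"op": "servo_tool", "data": {"deltas": "0 0 0 0; 0 0 0 0; 0 0 0 0; 0 0 0 0; 0 0 0 0; 0 0 0 0; 0 0 0 0; 0 0 0 0", "grip": 1.5, "squeeze": 55}}

```text
t: 4.05
eef_pos: [0.5178, -0.2379, 0.1146]
eef_rot: [-3.142, -0.0, 1.41]
force: [0.1, 0.1, -1.0]
width: 0.296
gripper_force: 0.0
```

>>> {"op": "servo_tool", "data": {"deltas": "0 0 0 0; 0 0 0 0; 0 0 0 0; 0 0 0 0"}}

```text
t: 4.45
eef_pos: [0.5178, -0.2379, 0.1147]
eef_rot: [3.142, 0.0, 1.41]
force: [0.8, -0.0, -1.0]
width: 0.242
gripper_force: 54.7
```

>>> {"op": "servo_tool", "data": {"deltas": "0 0 -0.5 0; 0 0 -1 0; 0 0 -1.5 0; 0 0 -1.5 0; 0 0 -1.5 0; 0 0 -1.5 0; 0 0 -1 0; 0 0 -1 0"}}

```text
t: 5.25
eef_pos: [0.5177, -0.2379, 0.2106]
eef_rot: [3.141, 0.0, 1.41]
force: [-0.4, -0.5, -1.7]
width: 0.243
gripper_force: 54.7
```

```bash
python3 -c "
from h import *
o=observe();print(o['eef_pos'],o['force'],o['width'])
plan([.63,.05,.22],1.41,12)"
```

```text
[ 0.5177357  -0.23786548  0.21063271] [-0.41104226 -0.491358   -1.70130647] 0.24264351302816373
2.52 0.54 -0.08 -0.0; 2.52 0.54 -0.08 -0.0; 2.52 0.54 -0.08 -0.0; 2.52 0.54 -0.08 -0.0; 2.52 0.54 -0.08 -0.0; 2.52 0.54 -0.08 -0.0; 2.52 0.54 -0.08 -0.0; 2.52 0.54 -0.08 -0.0
2.52 0.54 -0.08 -0.0; 2.52 0.54 -0.08 -0.0; 2.52 0.54 -0.08 -0.0; 2.52 0.54 -0.08 -0.0
```

>>> {"op": "servo_tool", "data": {"deltas": "1.5 0.3 -0.1 0; 2.5 0.5 -0.1 0; 2.5 0.6 -0.1 0; 2.5 0.6 -0.1 0; 2.5 0.6 -0.1 0; 2.5 0.6 -0.1 0; 2.5 0.5 -0.1 0; 2.5 0.5 -0.1 0"}}

```text
t: 6.05
eef_pos: [0.5898, -0.0549, 0.2171]
eef_rot: [-3.14, -0.0, 1.41]
force: [0.2, -0.3, -1.0]
width: 0.245
gripper_force: 54.7
```

>>> {"op": "servo_tool", "data": {"deltas": "2.5 0.5 -0.1 0; 2.5 0.5 0 0; 2.5 0.5 0 0; 2.2 0.5 0 0; 1.3 0.2 0 0; 0 0 0 0; 0 0 0 0; 0 0 0 0"}}

```text
t: 6.85
eef_pos: [0.6288, 0.0471, 0.2186]
eef_rot: [-3.141, 0.0, 1.409]
force: [-0.9, -1.1, -0.6]
width: 0.245
gripper_force: 54.7
```

```bash
python3 - <<'E'
from h import *
import pickle
w=cam("wrist");pickle.dump(w,open("w3.pkl","wb"));save(w,"w3.png",None,1.55);print(observe()["eef_pos"])
E
```

```text
[0.62881029 0.04703383 0.21871929]
```

View pics/w3.png

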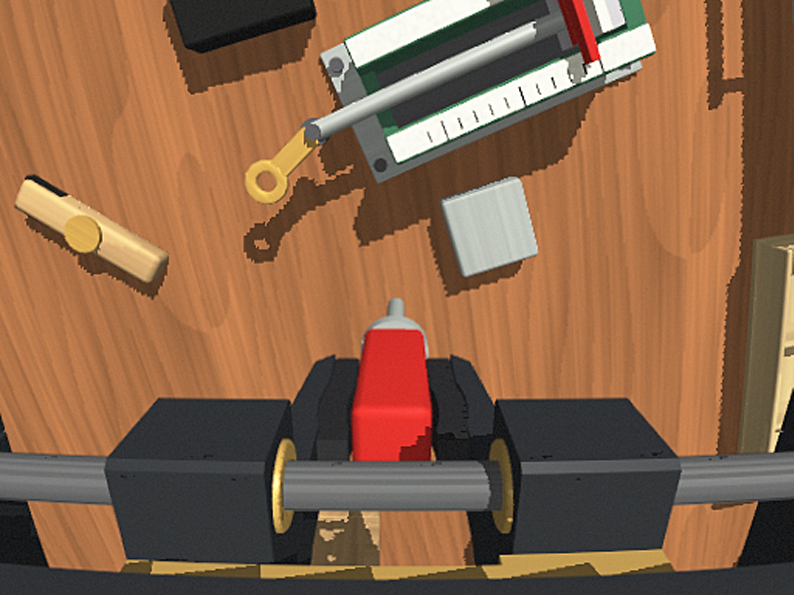

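The eye hole is at (267,180), the pin at (312,130) and the rod tip at (396,301), in the 1.55x picture. The clip is just out of view, so I'll compute what I have and then shift to see it.

```bash
python3 - <<'E'
from h import *
import pickle
w=pickle.load(open("w3.pkl","rb"));h=lambda x,y:(x/1.55,y/1.55)
print("eye",at(w,h(267,180),.058).round(4),"pin",at(w,h(312,130),.06).round(4))
print("bar",at(w,h(316,132),.058).round(4),at(w,h(535,35),.058).round(4))
print("railedge",at(w,h(402,163),.07).round(4),at(w,h(655,55),.07).round(4))
print("tip",at(w,h(396,302),.149).round(4)); plan([.67,.12,.22],1.41,4)
E
```

```text
eye [0.555  0.1095 0.058 ] pin [0.5905 0.1351 0.06  ]
bar [0.5925 0.1336 0.058 ] [0.735 0.169 0.058]
railedge [0.643  0.1064 0.07  ] [0.8031 0.1467 0.07  ]
tip [0.6288 0.0442 0.149 ]
1.97 0.72 -0.03 -0.0; 1.97 0.72 -0.03 -0.0; 1.97 0.72 -0.03 -0.0; 1.97 0.72 -0.03 -0.0
```

>>> {"op": "servo_tool", "data": {"deltas": "1.4 0.5 0 0; 2 0.8 0 0; 2 0.7 0 0; 1.6 0.5 0 0; 0.9 0.3 0 0; 0 0 0 0; 0 0 0 0; 0 0 0 0"}}

```text
t: 7.7
eef_pos: [0.6692, 0.1207, 0.2188]
eef_rot: [-3.142, 0.0, 1.409]
force: [0.1, 0.1, -1.7]
width: 0.243
gripper_force: 54.7
```

```bash
python3 - <<'E'
from h import *
import pickle
w=cam("wrist");pickle.dump(w,open("w4.pkl","wb"));save(w,"w4.png",None,1.55);print(observe()["eef_pos"])
E
```

```text
[0.66918753 0.12073024 0.21886719]
```

View pics/w4.png

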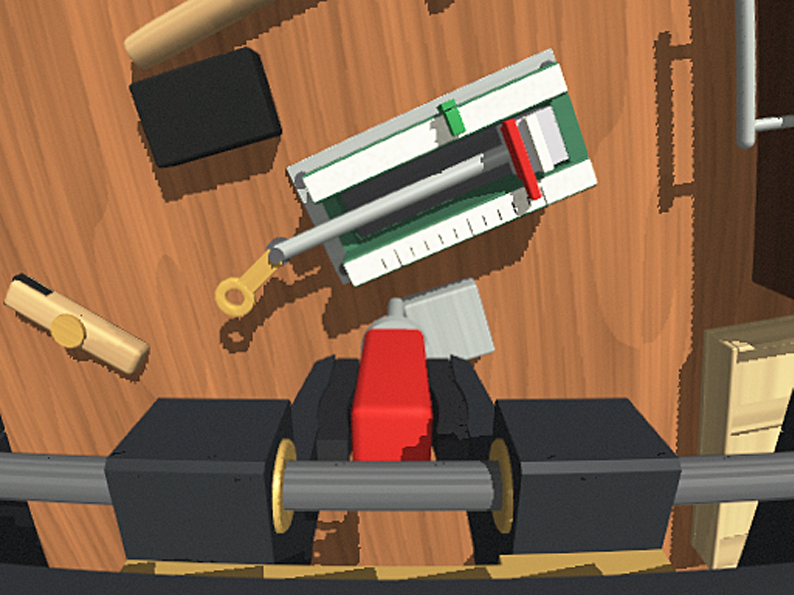

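```bash
python3 - <<'E'
from h import *
import pickle
w=pickle.load(open("w4.pkl","rb"))
save(w,"c4.png",(265,40,390,135),6)
E
```

```text
(no output)
```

View pics/c4.png

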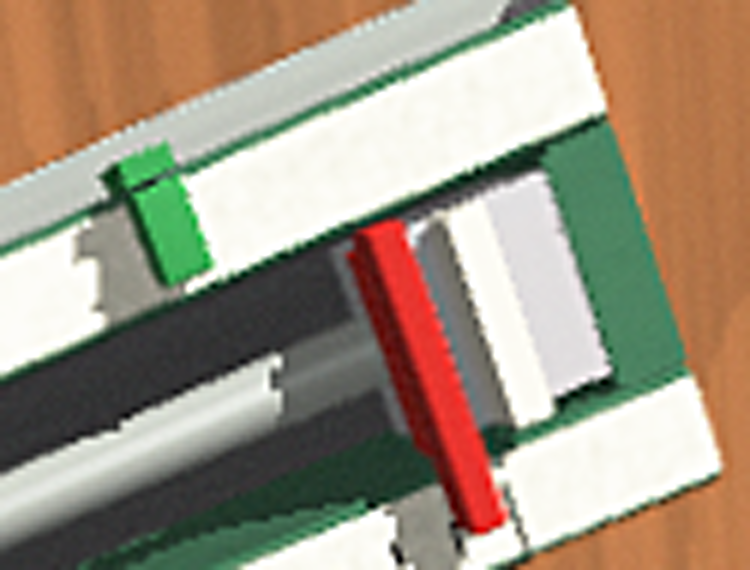

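Crop (6x, offset 265,40): the pointer's top edge runs from (380,226) to (488,522). The clip's inner edge is at (191,277) and the tab's front edge is at about (477,320).

```bash
python3 - <<'E'
from h import *
import pickle
w=pickle.load(open("w4.pkl","rb"));w3=pickle.load(open("w3.pkl","rb"));h=lambda x,y:(x/1.55,y/1.55);c=lambda x,y:(265+x/6,40+y/6)
print("eye",at(w,h(236,297),.058).round(4),"pin",at(w,h(277,252),.06).round(4),"tri",tri([(w,h(236,297)),(w3,h(267,180))]))
P={}
for n,p,z in [("ptrL",c(380,226),.084),("ptrR",c(488,522),.084),("clip",c(191,277),.084),("tab",c(477,320),.085),("RLf",h(302,183),.07),("RLe",h(556,65),.07),("RRf",h(353,285),.07),("RRe",h(597,182),.07)]:
    P[n]=at(w,p,z);print(n,P[n].round(4))
for a,b in(("RLf","RLe"),("RRf","RRe"),("ptrR","ptrL")):
    d=P[b]-P[a];print(a,np.arctan2(d[1],d[0]),np.linalg.norm(d))
for g in(.23,.245,.26):
    u=np.array([np.cos(g),np.sin(g),0]);print(g,"clip->ptr",u@(P["ptrL"]-P["clip"]),"tab-ptr",u@(P["tab"]-(P["ptrL"]+P["ptrR"])/2))
o=observe();print(o["eef_pos"],at(w,h(396,302),o["eef_pos"][2]-.0697))
E
```

```text
eye [0.5552 0.1084 0.058 ] pin [0.5916 0.1355 0.06  ] tri [0.55611596 0.10947785 0.0612671 ]
ptrL [0.7484 0.1952 0.084 ]
ptrR [0.7608 0.1484 0.084 ]
clip [0.7194 0.1921 0.084 ]
tab [0.7615 0.1793 0.085 ]
RLf [0.6198 0.1781 0.07  ]
RLe [0.7829 0.2226 0.07  ]
RRf [0.6392 0.1074 0.07  ]
RRe [0.8035 0.1497 0.07  ]
RLf 0.2662820773850753 0.16903672725638733
RRf 0.2520989912609785 0.16964843521881068
ptrR 1.830158444298187 0.04834731052434256
0.23 clip->ptr 0.02897693704774582 tab-ptr 0.008377817544246206
0.245 clip->ptr 0.02891877488460048 tab-ptr 0.008463609269932962
0.26 clip->ptr 0.02885410611910627 tab-ptr 0.008547496719239567
[0.66918753 0.12073024 0.21886719] [0.66921646 0.11787893 0.14916719]
```

```bash
python3 -c "
from h import *
plan([.5555,.1115,.215],1.41,6)"
```

```text
-0.46 -1.85 0.06 -0.0; -0.46 -1.85 0.06 -0.0; -0.46 -1.85 0.06 -0.0; -0.46 -1.85 0.06 -0.0; -0.46 -1.85 0.06 -0.0; -0.46 -1.85 0.06 -0.0
```

>>> {"op": "servo_tool", "data": {"deltas": "-0.3 -1.3 0 0; -0.5 -2 0 0; -0.5 -2.2 0.1 0; -0.5 -2.2 0.1 0; -0.5 -2 0.1 0; -0.46 -1.4 0.1 0; 0 0 1 0; 0 0 1 0"}}

```text
t: 8.55
eef_pos: [0.5556, 0.1116, 0.1943]
eef_rot: [3.141, -0.0, 1.409]
force: [0.7, 0.1, -2.0]
width: 0.244
gripper_force: 54.7
```

>>> {"op": "servo_tool", "data": {"deltas": "0 0 2 0; 0 0 1.7 0; 0 0 1 0; 0 0 0.5 0; 0 0 0 0; 0 0 0 0; 0 0 0 0"}}

```text
t: 9.25
eef_pos: [0.5557, 0.112, 0.1433]
eef_rot: [3.14, -0.0, 1.41]
force: [0.4, 0.1, -0.8]
width: 0.244
gripper_force: 54.7
```

```bash
python3 - <<'E'
from h import *
import pickle
w=cam("wrist");pickle.dump(w,open("w5.pkl","wb"));o=observe();print(o["eef_pos"],o["eef_rot"])
e=proj(w,[[.5553,.109,.058],[*(o["eef_pos"]-[0,0,.0697])]]).round(1);print(e)
x,y=e[0].astype(int);x0=max(0,x-60);y0=max(0,y-45);print(x0,y0);save(w,"c5.png",(x0,y0,x0+120,y0+90),6)
E
```

```text
[0.55564151 0.11197932 0.14329648] [ 3.14029801e+00 -1.92681810e-04  1.40988918e+00]
[[254.7 188.9]
 [254.6 191.4]]
194 143
```

View pics/c5.png

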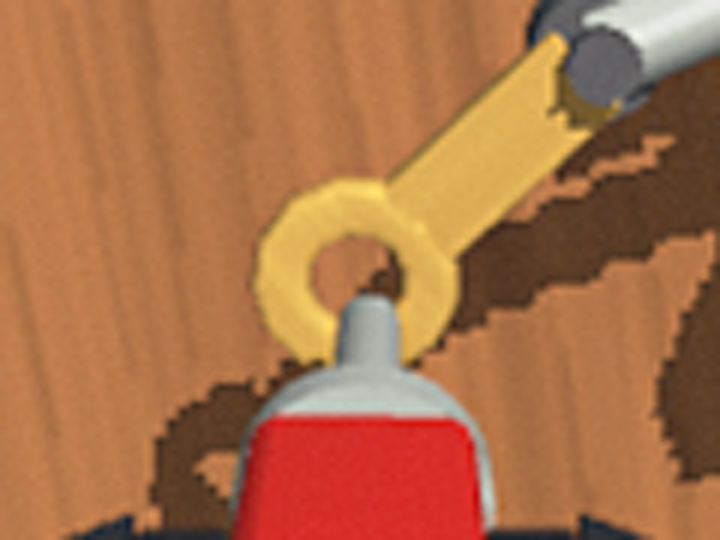

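The ring hole is centred at (357,279) and the rod tip's near edge at (370,294), so its end centre is at about (370,306), all in the crop.

```bash
python3 - <<'E'
from h import *
import pickle
w=pickle.load(open("w5.pkl","rb"));c=lambda x,y:(194+x/6,143+y/6)
e=at(w,c(357,279),.058)
for y in(300,306,312):
    t=at(w,c(370,y),.0736);print(y,"tip",t.round(4),"eye",e.round(4))
    d=e-t;s=1.41;print("tool dx dy cm",100*(np.cos(s)*d[0]+np.sin(s)*d[1]),100*(np.sin(s)*d[0]-np.cos(s)*d[1]))
print("pin",at(w,c(603,68),.062).round(4))
E
```

```text
300 tip [0.5562 0.1105 0.0736] eye [0.5543 0.1086 0.058 ]
tool dx dy cm -0.2186157647425413 -0.16462566764313358
306 tip [0.5561 0.1097 0.0736] eye [0.5543 0.1086 0.058 ]
tool dx dy cm -0.13661830456500726 -0.1648804765596536
312 tip [0.556  0.1089 0.0736] eye [0.5543 0.1086 0.058 ]
tool dx dy cm -0.05445632780010435 -0.16513610560678837
pin [0.5909 0.1335 0.062 ]
```

>>> {"op": "servo_tool", "data": {"deltas": "-0.14 -0.16 0 0; 0 0 0.3 0; 0 0 0.5 0; 0 0 0.5 0; 0 0 0.5 0; 0 0 0.4 0; 0 0 0 0"}}

```text
t: 10.0
eef_pos: [0.5532, 0.1109, 0.1199]
eef_rot: [-3.14, 0.0, 1.41]
force: [-0.5, -0.8, -0.8]
width: 0.245
gripper_force: 54.7
```

>>> {"op": "servo_tool", "data": {"deltas": "0 0 0.5 0; 0 0 0.5 0; 0 0 0.4 0; 0 0 0 0; 0 0 0 0"}}

```text
t: 10.5
eef_pos: [0.5536, 0.1109, 0.1066]
eef_rot: [-3.142, -0.0, 1.41]
force: [-0.1, 0.3, -1.4]
width: 0.241
gripper_force: 54.7
```

```bash
python3 - <<'E'
from h import *
o=observe();print(o["eef_pos"],o["force"])
w=cam("wrist");save(w,"w6.png",(150,80,360,230),1);
# eye outer ring centroid via gold colour
hsv=cv2.cvtColor(w["img"],cv2.COLOR_RGB2HSV);print(proj(w,[.5543,.1086,.058]))
E
```

```text
[0.55355313 0.11087073 0.10662353] [-0.12478838  0.2825653  -1.36973857]
[[256.50282745 203.4278651 ]]
```

>>> {"op": "servo_tool", "data": {"deltas": "0.05 -0.2 0 0; 0.05 -0.4 0 0; 0.05 -0.4 0 0; 0.05 -0.4 0 0; 0.05 -0.4 0 0; 0.05 -0.4 0 0; 0.05 -0.4 0 0; 0 -0.3 0 0"}}

```text
t: 11.35
eef_pos: [0.5263, 0.1191, 0.1072]
eef_rot: [3.138, -0.001, 1.41]
force: [6.0, 2.0, -2.6]
width: 0.245
gripper_force: 55.0
```

```bash
cat > m.py <<'E'
from h import *
import pickle
o=observe();print(o["eef_pos"].round(4),o["force"].round(2))
G=np.array([.7194,.1921,.084]);g=.258;u=np.array([np.cos(g),np.sin(g)]);
for n in("scene","top","wrist"):
    w=cam(n);pickle.dump(w,open("m_%s.pkl"%n,"wb"));H=cv2.cvtColor(w["img"],cv2.COLOR_RGB2HSV).astype(int)
    p=proj(w,[[.735,.18,.084]])[0];print(n,"roi",p.round(0))
    yy,xx=np.mgrid[:384,:512];near=np.hypot(xx-p[0],yy-p[1])<(90 if n=="wrist" else 28)
    s=(H[...,1]>130)&(H[...,2]>60)&near
    R=s&((H[...,0]<6)|(H[...,0]>174))&(w["img"][...,0]>100);Gm=(H[...,0]>50)&(H[...,0]<75)&(H[...,1]>150)&(w["img"][...,1]>110 if n!="top" else w["img"][...,1]>70)&near
    r=[];
    for nm,m in(("ptr",R),("clip",Gm)):
        k,l,st,c=cv2.connectedComponentsWithStats(m.astype(np.uint8))
        if k<2: print(n,nm,"none");continue
        i=1+np.argmax(st[1:,4]);q=at(w,c[i],.083);r.append(q);print(" ",nm,c[i].round(1),st[i,4],q.round(4))
    if len(r)==2: print("  ptr-clip along gauge x mm",1000*(u@(r[0]-r[1])[:2]))
E
python3 m.py
```

```text
[0.5263 0.1191 0.1072] [ 6.02  1.99 -2.64]
scene roi [337. 226.]
  ptr [334.4 231.3] 49 [0.746  0.1649 0.083 ]
  clip [341.7 220.1] 22 [0.7205 0.2016 0.083 ]
  ptr-clip along gauge x mm 15.272992384773175
top roi [214. 139.]
  ptr [217.4 136.7] 17 [0.7425 0.1704 0.083 ]
top clip none
wrist roi [573.  71.]
wrist ptr none
  clip [510.7  26.7] 3 [0.6906 0.2093 0.083 ]
```

```bash
sed 's/o=observe.*//; s/w=cam(n);pickle.dump.*wb"));H=/w=A[n];H=/; s/^G=/a,b=pickle.load(open("ab.pkl","rb"));A=dict(scene=a,top=b);G=/; s/("scene","top","wrist")/("scene","top")/' m.py > m0.py; python3 m0.py
```

```text
scene roi [337. 226.]
  ptr [338.6 234.4] 75 [0.7593 0.1695 0.083 ]
  clip [341.7 220.1] 22 [0.7205 0.2016 0.083 ]
  ptr-clip along gauge x mm 29.27292689879499
top roi [214. 139.]
  ptr [217.  132.7] 23 [0.7556 0.172  0.083 ]
top clip none
```

>>> {"op": "servo_tool", "data": {"deltas": "-0.08 -0.17 0 0; -0.08 -0.2 0 0; -0.1 -0.2 0 0; -0.1 -0.2 0 0; -0.08 -0.2 0 0; -0.08 -0.2 0 0; 0 0 0 0; 0 0 0 0"}}

```text
t: 12.3
eef_pos: [0.5142, 0.1158, 0.1072]
eef_rot: [3.138, -0.001, 1.41]
force: [7.4, 1.7, -2.2]
width: 0.241
gripper_force: 55.0
```

```bash
python3 m.py
```

```text
[0.5142 0.1158 0.1072] [ 7.41  1.66 -2.2 ]
scene roi [337. 226.]
  ptr [330.9 228.5] 50 [0.7341 0.1613 0.083 ]
  clip [341.8 220. ] 21 [0.7202 0.202  0.083 ]
  ptr-clip along gauge x mm 3.081347745022449
top roi [214. 139.]
  ptr [218.  140.5] 15 [0.7303 0.1683 0.083 ]
top clip none
wrist roi [588.  64.]
wrist ptr none
wrist clip none
```

>>> {"op": "servo_tool", "data": {"deltas": "-0.03 -0.07 0 0; -0.04 -0.1 0 0; -0.04 -0.09 0 0; 0 0 0 0; 0 0 0 0"}}

```text
t: 12.95
eef_pos: [0.5117, 0.1152, 0.1073]
eef_rot: [3.137, -0.001, 1.41]
force: [7.0, 1.9, -3.1]
width: 0.246
gripper_force: 55.1
```

```bash
python3 m.py; python3 - <<'E'
from h import *
import pickle
a=pickle.load(open("m_scene.pkl","rb"));b=pickle.load(open("m_top.pkl","rb"))
f=lambda d,x,y:cv2.resize(d["img"][y:y+50,x:x+40,::-1],(400,500),interpolation=cv2.INTER_CUBIC)
cv2.imwrite("pics/c6.png",np.hstack([f(a,315,200),f(b,195,115)]))
E
```

```text
[0.5117 0.1152 0.1073] [ 6.98  1.88 -3.09]
scene roi [337. 226.]
  ptr [330.7 227.7] 51 [0.7315 0.1622 0.083 ]
  clip [341.7 220.1] 22 [0.7205 0.2016 0.083 ]
  ptr-clip along gauge x mm 0.5817858830050943
top roi [214. 139.]
  ptr [219.2 140.7] 14 [0.7295 0.1645 0.083 ]
top clip none
wrist roi [591.  62.]
wrist ptr none
wrist clip none
```

View pics/c6.png

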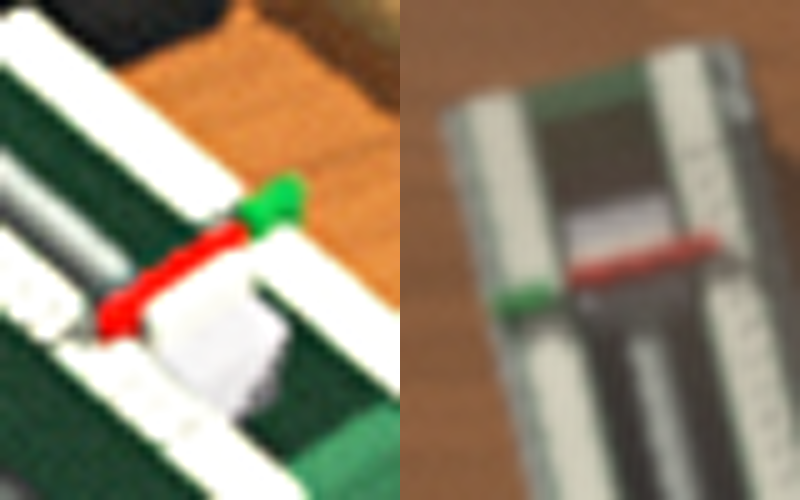

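Pointer and clip are nearly in line. Extending the pointer's line passes about 1–1.5 mm short of the clip's middle in both views, so I'll draw 1 mm more and hold.

>>> {"op": "servo_tool", "data": {"deltas": "-0.04 -0.1 0 0; 0 0 0 0; 0 0 0 0; 0 0 0 0; 0 0 0 0; 0 0 0 0; 0 0 0 0; 0 0 0 0"}}

```text
t: 13.9
eef_pos: [0.5108, 0.1149, 0.1073]
eef_rot: [3.137, -0.001, 1.41]
force: [8.8, 1.8, -2.3]
width: 0.243
gripper_force: 55.1
```

>>> {"op": "servo_tool", "data": {"deltas": "0 0 0 0; 0 0 0 0; 0 0 0 0; 0 0 0 0; 0 0 0 0"}}

```text
t: 14.4
eef_pos: [0.5108, 0.1149, 0.1073]
eef_rot: [3.137, -0.001, 1.41]
force: [6.9, 1.0, -1.9]
width: 0.245
gripper_force: 55.1
```

```bash
python3 m.py | head -5
```

```text
[0.5108 0.1149 0.1073] [ 6.86  1.01 -1.95]
scene roi [337. 226.]
  ptr [330.  227.8] 52 [0.7312 0.1602 0.083 ]
  clip [341.7 220.1] 22 [0.7205 0.2016 0.083 ]
  ptr-clip along gauge x mm -0.23285554972611322
```

>>> {"op": "servo_tool", "data": {"deltas": "0.08 0.18 0 0; 0.16 0.37 0 0; 0.16 0.37 0 0; 0.16 0.37 0 0; 0.16 0.37 0 0; 0.16 0.37 0 0; 0.16 0.37 0 0; 0.16 0.37 0 0"}}

```text
t: 15.35
eef_pos: [0.5388, 0.1223, 0.1068]
eef_rot: [3.141, 0.0, 1.41]
force: [2.7, 0.6, 1.2]
width: 0.247
gripper_force: 54.8
```

>>> {"op": "servo_tool", "data": {"deltas": "0.08 0.18 0 0; 0.08 0.18 0 0; 0 0 0 0; 0 0 0 0"}}

```text
t: 15.75
eef_pos: [0.5423, 0.1231, 0.1066]
eef_rot: [3.142, 0.0, 1.41]
force: [4.3, 0.8, 0.6]
width: 0.243
gripper_force: 54.9
```

>>> {"op": "servo_tool", "data": {"deltas": "0.08 0.18 0 0; 0 0 0 0; 0 0 0 0"}}

```text
t: 16.05
eef_pos: [0.5443, 0.1237, 0.1066]
eef_rot: [3.142, 0.0, 1.41]
force: [3.8, 0.2, 1.0]
width: 0.242
gripper_force: 54.9
```

>>> {"op": "servo_tool", "data": {"deltas": "0.08 0.18 0 0; 0 0 0 0; 0 0 0 0"}}

```text
t: 16.35
eef_pos: [0.5454, 0.1242, 0.1062]
eef_rot: [-3.139, 0.001, 1.41]
force: [0.3, 0.3, -1.8]
width: 0.246
gripper_force: 54.7
```

>>> {"op": "servo_tool", "data": {"deltas": "0.08 0.18 0 0; 0 0 0 0; 0 0 0 0"}}

```text
t: 16.65
eef_pos: [0.5479, 0.1247, 0.1065]
eef_rot: [-3.141, 0.0, 1.41]
force: [0.5, 0.2, -0.7]
width: 0.245
gripper_force: 54.7
```

The force has dropped to zero, so the slide is home. I'll lift the rod out.

>>> {"op": "servo_tool", "data": {"deltas": "0 0 -0.5 0; 0 0 -0.8 0; 0 0 -0.8 0; 0 0 -1 0; 0 0 -1.5 0; 0 0 -2 0; 0 0 -2 0; 0 0 -2 0"}}

```text
t: 17.45
eef_pos: [0.548, 0.1247, 0.2143]
eef_rot: [3.141, -0.0, 1.41]
force: [-0.0, 0.7, -1.4]
width: 0.245
gripper_force: 54.7
```

```bash
python3 m.py|head -5; python3 -c "
from h import *
plan([.5178,-.2379,.21],1.41,16)"
```

```text
[0.548  0.1247 0.2143] [-0.03  0.73 -1.36]
scene roi [337. 226.]
  ptr [331.5 228.2] 96 [0.7341 0.1632 0.083 ]
  clip [341.7 220.1] 22 [0.7205 0.2016 0.083 ]
  ptr-clip along gauge x mm 3.324192987035922
-2.27 0.17 0.02 -0.0; -2.27 0.17 0.02 -0.0; -2.27 0.17 0.02 -0.0; -2.27 0.17 0.02 -0.0; -2.27 0.17 0.02 -0.0; -2.27 0.17 0.02 -0.0; -2.27 0.17 0.02 -0.0; -2.27 0.17 0.02 -0.0
-2.27 0.17 0.02 -0.0; -2.27 0.17 0.02 -0.0; -2.27 0.17 0.02 -0.0; -2.27 0.17 0.02 -0.0; -2.27 0.17 0.02 -0.0; -2.27 0.17 0.02 -0.0; -2.27 0.17 0.02 -0.0; -2.27 0.17 0.02 -0.0
```

>>> {"op": "servo_tool", "data": {"deltas": "0.2 1.5 -0.2 0; 0.3 2.5 -0.2 0; 0.4 2.5 -0.1 0; 0.3 2.3 0 0; 0.3 2 0 0; 0 1.1 0 0; 0 0 0 0; 0 0 0 0"}}

```text
t: 18.4
eef_pos: [0.6674, 0.1205, 0.2165]
eef_rot: [-3.14, 0.0, 1.41]
force: [0.3, 0.4, -1.4]
width: 0.244
gripper_force: 54.7
```

```bash
python3 - <<'E'
from h import *
import pickle
w4=pickle.load(open("w4.pkl","rb"));w=cam("wrist");print(observe()["eef_pos"])
u=np.array([np.cos(.258),np.sin(.258)])
def an(w):
    I=w["img"].astype(int);yy,xx=np.mgrid[:384,:512];nr=yy<175
    for nm,m in(("ptr",(I[...,0]>210)&(I[...,1]<60)&nr),("ptr-all",(I[...,0]>100)&(I[...,1]<60)&(I[...,2]<60)&nr),("clip",(I[...,1]>150)&(I[...,0]<100)&(I[...,2]<120)&nr),("clip-all",(I[...,1]>100)&(I[...,1]>1.8*I[...,0])&(I[...,1]>1.5*I[...,2])&nr)):
        k,l,st,c=cv2.connectedComponentsWithStats(m.astype(np.uint8))
        if k<2: print(nm,"none");continue
        i=1+np.argmax(st[1:,4]);q=at(w,c[i],.084);print(nm,c[i].round(1),st[i],q.round(4),"u:",(1000*u@q[:2]).round(1))
an(w4);print();an(w)
E
```

```text
[0.66725079 0.12055107 0.21703939]
ptr [337.3 101.6] [326  77  23  52 256] [0.7545 0.1729 0.084 ] u: 773.6
ptr-all [336.8 102. ] [325  76  24  53 331] [0.754  0.1726 0.084 ] u: 773.1
clip [293.4  77.6] [287  69  13  18 127] [0.7173 0.2    0.084 ] u: 744.6
clip-all [292.2  75.3] [284  64  16  24 178] [0.7165 0.2021 0.084 ] u: 744.3

ptr [312.5 113.4] [301  88  24  52 292] [0.7282 0.1659 0.084 ] u: 746.4
ptr-all [312.2 113.2] [300  88  25  53 340] [0.7279 0.1661 0.084 ] u: 746.2
clip [296.2  77.1] [290  69  13  18 127] [0.7174 0.1998 0.084 ] u: 744.6
clip-all [294.9  74.5] [287  63  16  24 183] [0.7165 0.2022 0.084 ] u: 744.4
```

The pointer sits about +1.8 mm from the clip by the wrist view, within tolerance. Next is a quick check that the tab is back home, comparing brightness profiles along the gauge axis.

```bash
python3 - <<'E'
from h import *
import pickle
w4=pickle.load(open("w4.pkl","rb"));w=cam("wrist")
u=np.array([np.cos(.258),np.sin(.258),0]);P=np.array([.7615,.1793,.085])
S=np.arange(-10,26,1)
for d in(w4,w):
    p=proj(d,[P+u*s/1000 for s in S]).astype(np.float32)
    print(cv2.remap(d["img"],p[:,0][None],p[:,1][None],cv2.INTER_LINEAR)[0,:,2].tolist())
plan([.5178,-.2379,.21],1.41,18)
E
```

```text
[46, 45, 48, 47, 75, 114, 120, 114, 105, 94, 157, 250, 247, 244, 243, 244, 238, 226, 222, 223, 223, 223, 222, 223, 224, 232, 194, 65, 93, 95, 96, 99, 96, 95, 96, 97]
[119, 119, 120, 119, 118, 118, 117, 111, 101, 95, 146, 244, 247, 243, 244, 245, 239, 224, 222, 223, 222, 223, 223, 222, 223, 230, 191, 87, 95, 97, 95, 98, 97, 96, 97, 97]
-2.10 -0.50 0.04 0.0; -2.10 -0.50 0.04 0.0; -2.10 -0.50 0.04 0.0; -2.10 -0.50 0.04 0.0; -2.10 -0.50 0.04 0.0; -2.10 -0.50 0.04 0.0; -2.10 -0.50 0.04 0.0; -2.10 -0.50 0.04 0.0
-2.10 -0.50 0.04 0.0; -2.10 -0.50 0.04 0.0; -2.10 -0.50 0.04 0.0; -2.10 -0.50 0.04 0.0; -2.10 -0.50 0.04 0.0; -2.10 -0.50 0.04 0.0; -2.10 -0.50 0.04 0.0; -2.10 -0.50 0.04 0.0
-2.10 -0.50 0.04 0.0; -2.10 -0.50 0.04 0.0
```

The tab profile is identical to the start, so the slide is home. Returning to the rack.

>>> {"op": "servo_tool", "data": {"deltas": "-1.2 -0.3 0 0; -2.2 -0.5 0 0; -2.5 -0.6 0.1 0; -2.5 -0.6 0.1 0; -2.5 -0.6 0.1 0; -2.5 -0.6 0.1 0; -2.5 -0.6 0.1 0; -2.5 -0.6 0.1 0"}}

```text
t: 19.3
eef_pos: [0.5937, -0.0555, 0.212]
eef_rot: [3.141, 0.0, 1.41]
force: [0.9, 0.0, -0.9]
width: 0.239
gripper_force: 54.7
```

>>> {"op": "servo_tool", "data": {"deltas": "-2.5 -0.6 0 0; -2.5 -0.6 0 0; -2.5 -0.6 0 0; -2.5 -0.6 0 0; -2.5 -0.6 0 0; -2.5 -0.6 0 0; -2.2 -0.5 0 0; -2 -0.5 0 0"}}

```text
t: 20.1
eef_pos: [0.5174, -0.2374, 0.212]
eef_rot: [3.141, 0.0, 1.409]
force: [-0.4, 0.3, -0.1]
width: 0.246
gripper_force: 54.7
```

>>> {"op": "servo_tool", "data": {"deltas": "-1.5 -0.3 0 0; 0 0 0 0; 0 0 0 0; 0 0 0 0"}}

```text
t: 20.5
eef_pos: [0.5137, -0.2498, 0.2117]
eef_rot: [3.141, -0.0, 1.411]
force: [0.2, -1.1, -1.3]
width: 0.243
gripper_force: 54.7
```

```bash
python3 -c "
from h import *
plan([.5178,-.2379,.19],1.41,1)"
```

```text
1.24 0.22 2.17 0.0
```

>>> {"op": "servo_tool", "data": {"deltas": "0.7 0.1 0.5 0; 0.54 0.12 0.5 0; 0 0 0.5 0; 0 0 0.5 0; 0 0 0 0; 0 0 0 0; 0 0 0 0"}}

```text
t: 21.2
eef_pos: [0.5177, -0.2389, 0.1918]
eef_rot: [3.141, 0.0, 1.41]
force: [0.3, -1.4, -2.1]
width: 0.248
gripper_force: 54.7
```

```bash
python3 - <<'E'
from h import *
import pickle
w4=pickle.load(open("w4.pkl","rb"));w=cam("wrist");print(observe()["eef_pos"])
for n,(x0,y0,x1,y1) in dict(handle=(222,205,285,290),tip=(246,190,264,212),collar=(230,203,280,220)).items():
    r=cv2.matchTemplate(w["img"][y0-8:y1+8,x0-8:x1+8],w4["img"][y0:y1,x0:x1],cv2.TM_CCOEFF_NORMED);_,v,_,l=cv2.minMaxLoc(r);print(n,v,l[0]-8,l[1]-8)
E
```

```text
[ 0.5176972  -0.23891868  0.19185574]
handle 0.9062604904174805 0 0
tip 0.5609132647514343 2 -2
collar 0.7346575856208801 0 0
```

>>> {"op": "servo_tool", "data": {"deltas": "0.1 0 0.5 0; 0 0 1 0; 0 0 1 0; 0 0 1 0; 0 0 0.5 0; 0 0 0 0"}}

```text
t: 21.85
eef_pos: [0.5175, -0.2375, 0.1506]
eef_rot: [-3.14, -0.001, 1.41]
force: [-0.7, 0.5, -1.1]
width: 0.244
gripper_force: 54.7
```

>>> {"op": "servo_tool", "data": {"deltas": "0 0 0.8 0; 0 0 1 0; 0 0 0.8 0; 0 0 0.5 0; 0 0 0.3 0; 0 0 0.2 0; 0 0 0 0; 0 0 0 0"}}

```text
t: 22.65
eef_pos: [0.5179, -0.2378, 0.1159]
eef_rot: [3.141, 0.0, 1.41]
force: [0.6, -0.3, -1.5]
width: 0.24
gripper_force: 54.7
```

Inserted without contact forces, 1 mm above where it was gripped. I'll settle it the last millimetre and release.

>>> {"op": "servo_tool", "data": {"deltas": "0 0 0.1 0; 0 0 0 0; 0 0 0 0"}}

```text
t: 22.95
eef_pos: [0.5178, -0.2377, 0.1147]
eef_rot: [3.141, 0.0, 1.41]
force: [0.7, -0.1, -0.9]
width: 0.244
gripper_force: 54.7
```

>>> {"op": "servo_tool", "data": {"deltas": "0 0 0 0; 0 0 0 0; 0 0 0 0; 0 0 0 0; 0 0 0 0; 0 0 0 0; 0 0 0 0; 0 0 0 0", "grip": 8.8, "squeeze": 10}}

```text
t: 23.75
eef_pos: [0.5178, -0.2377, 0.1147]
eef_rot: [3.142, -0.0, 1.41]
force: [0.4, 0.4, -0.1]
width: 0.945
gripper_force: 0.0
```

>>> {"op": "servo_tool", "data": {"deltas": "0 0 0 0; 0 0 0 0; 0 0 -0.5 0; 0 0 -1.5 0; 0 0 -3 0; 0 0 -4 0; 0 0 -4 0; 0 0 -4 0"}}

```text
t: 24.55
eef_pos: [0.5175, -0.2375, 0.2868]
eef_rot: [3.141, 0.0, 1.41]
force: [0.4, -1.1, 0.3]
width: 1.0
gripper_force: 0.0
```

>>> {"op": "servo_tool", "data": {"deltas": "0 -0.8 -1.2 0; 0 -1 -0.5 0; 0 -1 0 0; 0 0 0 0; 0 0 0 0; 0 0 0 0"}}

```text
t: 25.15
eef_pos: [0.4902, -0.2332, 0.3008]
eef_rot: [-3.14, -0.001, 1.41]
force: [0.3, -0.0, -0.1]
width: 0.999
gripper_force: 0.0
```

```bash
python3 - <<'E'
from h import *
import pickle
a,b=pickle.load(open("ab.pkl","rb"));A=cam("scene");B=cam("top");o=observe();print(o["eef_pos"],o["width"],o["t"])
for n,d0,d1,(x,y,r) in(("scene",a,A,(156,207,14)),("top",b,B,(353,206,12))):
    for d in(d0,d1):
        I=d["img"][y-r:y+r,x-r:x+r].astype(int);m=(I[...,0]>2.2*I[...,1])&(I[...,0]>2.2*I[...,2])&(I[...,0]>90)
        ys,xs=np.nonzero(m);print(n,m.sum(),xs.mean()+x-r if len(xs) else 0,ys.mean()+y-r if len(ys) else 0)
w=cam("wrist");w1=pickle.load(open("w1.pkl","rb"))
for d in(w1,w):
    I=d["img"].astype(int);m=(I[...,0]>2.5*I[...,1])&(I[...,0]>2.5*I[...,2])&(I[...,0]>120)
    k,l,st,c=cv2.connectedComponentsWithStats(m.astype(np.uint8))
    for i in range(1,k):
        if st[i,4]>100: print("wrist",st[i],at(d,c[i],.14).round(4))
E
python3 m.py|head -5
```

```text
[ 0.49031441 -0.23326759  0.30108354] 1.0011659577092429 25.25
scene 228 155.48684210526315 202.6359649122807
scene 223 155.52466367713004 202.5829596412556
top 59 353.3898305084746 205.05084745762713
top 35 354.85714285714283 205.37142857142857
wrist [239  40  34  17 421] [ 0.5101 -0.1243  0.14  ]
wrist [270 149  24  31 655] [ 0.5181 -0.2405  0.14  ]
wrist [240  43  34  16 415] [ 0.5101 -0.1235  0.14  ]
wrist [270 151  24  31 635] [ 0.5178 -0.2401  0.14  ]
[ 0.4903 -0.2333  0.3012] [ 0.15 -0.1  -0.94]
scene roi [337. 226.]
  ptr [331.5 228.2] 96 [0.7341 0.1632 0.083 ]
  clip [341.7 220.1] 22 [0.7205 0.2016 0.083 ]
  ptr-clip along gauge x mm 3.324192987035922
```

```bash
python3 -c "
from station import *
print(finish_job())"
```

```text
the job is handed in; nothing more can be done
None
```

I drew the gauge out until the drag pointer stood about 2 mm from the middle of the clip (4 mm allowed), held it for over a second, eased the slide home, hung the rod upright in its own slot, and handed the job in at about 25 s; no result was shown.

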